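# Clear the desk and open the stamp-ink bottle of unknown thread

### The arm

A 6-joint arm with a two-finger parallel gripper is mounted at the origin on a cart in front of the work surface, level with it; the furniture and walls round the work are solid. World frame = base frame: x ahead of the robot, y to its left, z up, the work surface at z = 0. Lengths are in m, angles in rad, forces in N, time in s.
With the tool pointing down it reaches from about 0.375 to 0.975 m from the base axis. Payload 3.8 kg.
Tool frame: the origin (TCP) lies at the very end of the fingers, on their centre line; the grasp point (between the pads) lies 19 mm behind it; z points along the fingers, y is the line along which they close (so a half turn about z gives the same grasp; the last joint's range is limited). The gripper opens to 88 mm and grips with 3 to 60 N. Pads are 18 mm wide; open, the fingers measure 123 mm over their backs; the gripper's body (75 mm by 187 mm) begins 45 mm behind the grasp point.
Start: joints at [1.31, 0.264, 1.604, -0, 1.274, -0.037], TCP at [0.15, 0.658, 0.239] pointing down, gripper open.
Joint ranges: [-2.63, 2.63], [-0.94, 2.18], [0.31, 2.57], [-1.31, 4.45], [0, 2.66], [-2.55, 2.55]. Speed limits (rad/s): [2.57, 2.57, 3.14, 3.14, 3.14, 3.14].

### API

Orientations are given as [roll, pitch, yaw] about the fixed x, y, z axes, in that order (R = Rz(yaw) Ry(pitch) Rx(roll)).
In Python, from plant import sense, camera, camera_info, job_done gives the robot as it stands.
- The arm moves only by the shell command python3 -m pendant 'ROWS'. ROWS is JSON, a list that holds one entry, the list of rows, each a list of 5 numbers: the closure, from 0 (fully open) to 1 (shut), then the shift along the tool's x, y, z scaled (see below), then the turn about the tool's z scaled (see below). In form: [[[claw, dx, dy, dz, spin], ...]]. A call has 1 to 12 rows; each row is the pose to reach, as a shift and turn from the pose commanded when the call began, along the tool's axes at that moment; what a row does not reach only later rows make up. The controller multiplies each number of a shift by 10 cm and each number of a turn by 45 degrees. A row lasts 1/12 s, in which the tool goes at most 41.7 mm and 7.16 degrees, less where a joint would pass 70% of its speed; a pose out of reach is approached as far as the arm can. A call with a number of a shift or a turn outside -1 to 1 is refused whole. A call with a gripper value outside its range is refused whole. The fingers move at their own pace and stop on an object; the grip force is fixed at half the most. Time passes only in rows, so rows that repeat a pose let the fingers close. It gives the time, the measured TCP pose, the force, the opening and the grip force at its end, in the units of the state.
- sense(): the state, without advancing time (a new reading comes with each control period).
- camera(name): name is "side" or "top" or "wrist"; returns the picture (384x512x3 uint8, red, green, blue); there is no depth.
- camera_info(name): a dict with "fovy" (degrees; the focal length in pixels is half the picture's height over the tangent of half this angle, whatever the lens; pixels are square), "cx", "cy" (the principal point, pixels), "cam_to_world" (4x4, takes a point from camera to world coordinates). Camera axes: x right, y down, z forward; pixel columns grow to the right and rows downward; lengths in m; the calibration is good to about 2 mm. A picture is of the moment at which its call begins: read the wrist's pose just before it. camera_info takes no time and is no camera call; for the wrist camera it gives the pose at the moment of the call.
- job_done(): hands the job in; it is judged then, once.
The state is a dict: "t": time; "q": joint angles; "dq": joint speeds; "joint_efforts": joint torques, N m; "position": TCP position; "tool_rot": TCP orientation; "wrist_force": force on the tool from outside, world axes, zero at the start; "wrist_torque": the same for the moment, N m; "grip_width": finger opening in m; "finger_force": force on a finger pad.
Only numpy, scipy, OpenCV 4.12 (cv2) and the standard library are available. Lean on these libraries where they do the work, as an engineer would, in place of code of your own. Each camera call takes 0.05 s, during which the arm holds its last target. There are 200 camera calls.

### The job

The stamp pad is due for re-inking: first clear the desk in front of the ink bottles, so that nothing gets dripped on, by sorting both highlighters into the desk tidy's pen compartment and the staple box into its small-things compartment (where the eraser is). Then take the screw cap off the ink bottle that stands beside the open ink pad; nobody remembers which of the two has the left-hand thread, so feel which way the cap gives, do not force it against its stop, and leave the other bottle closed and the pad and stamp where they stand. The cap is wet with ink inside, so do not put it down: finish while still holding it level and still, a few centimetres straight above the mouth of its bottle.

Things in the scene. Friction and masses are not known exactly. Their poses are not given: they have to be found in the camera images.
- cap_a: black ribbed screw cap of bottle_a, 47 mm across, 36 mm tall, 40 g. Origin: centre of its underside, z up. Screwed home its top is 112 mm and its underside 76 mm above the desk, 2 mm over the bottle's shoulder. Coarse lug thread: undone, and free to lift straight off, after 65 to 90 degrees, where a second stop ends the turn (wound hard against it, it binds). Nothing shows its hand: see bottle_a.
- cap_b: black ribbed screw cap of bottle_b, 47 mm across, 36 mm tall, 40 g. Origin: centre of its underside, z up. Screwed home its top is 112 mm and its underside 76 mm above the desk, 2 mm over the bottle's shoulder. Coarse lug thread: undone, and free to lift straight off, after 65 to 90 degrees, where a second stop ends the turn (wound hard against it, it binds). Nothing shows its hand: see bottle_b.
- bottle_a: white square ink bottle, 56 mm wide, held fast in the stand; origin: centre of its foot, 8.5 mm above the desk, axes as the stand's; its mouth is 88 mm above that. The two look alike, either may be on the left; one undoes anticlockwise from above, the other clockwise. The undoing way the cap turns with hardly any resistance; the other way it stops dead within 10 degrees.
- bottle_b: white square ink bottle, 56 mm wide, held fast in the stand; origin: centre of its foot, 8.5 mm above the desk, axes as the stand's; its mouth is 88 mm above that. The two look alike, either may be on the left; one undoes anticlockwise from above, the other clockwise. The undoing way the cap turns with hardly any resistance; the other way it stops dead within 10 degrees.
- stand: grey two-well bottle stand, 90 x 200 mm (its x, y), wells 34 mm high, fixed to the desk; one bottle 60 mm to either side (its +y and -y) of its origin, which is the centre of its underside
- ink_pad: black and dark blue stamp ink pad, 72 x 97 mm, 14 mm high, its blue lid standing open at the back (77 mm high); loose, standing at one end of the stand, about 95 mm from the nearer bottle and 215 mm from the other. Origin: centre of its underside
- stamp: red and black self-inking stamp, 32 x 52 x 86 mm, loose, standing at the other end of the stand. Origin: centre of its underside
- tidy: blue desk tidy, an open tray 190 x 206 mm (its x, y) with walls 28 mm high and 3 mm thick, floor 3 mm, fixed; a 25 mm high divider along its x axis parts it into two compartments of 184 x 98 mm. Origin: centre of its underside; at yaw 0 its +y side points to the robot's left
- pen_side (a point): centre of the floor of the tidy's pen compartment (its +y half), where a pencil and a black pen already lie along the outer wall, taking up the outer 25 mm; axes as the tidy's
- small_side (a point): centre of the floor of the tidy's small-things compartment (its -y half), where an eraser already lies in the far outer corner; axes as the tidy's
- highlighter_yellow: yellow highlighter lying flat on the desk, 122 mm long (its own y axis), 18 mm wide (x), 15 mm high, 20 g. Origin: centre of its underside.
- highlighter_pink: pink highlighter lying flat on the desk, 122 mm long (its own y axis), 18 mm wide (x), 15 mm high, 20 g. Origin: centre of its underside.
- staples_box: small yellow box of staples with a black band, lying on the desk, 36 mm wide (its x), 62 mm long (its y), 20 mm high, 50 g. Origin: centre of its underside

How it is judged:
On the way, in this order (a step that is already met when the one before it is completed fails the run):
1. both highlighters lie in the pen compartment and the staple box in the small-things compartment, let go, while both caps are still on (x of staples_box in the frame of small_side between -0.085 and 0.085 m and y of staples_box in the frame of small_side between -0.045 and 0.045 m and z of staples_box in the frame of small_side between -0.01 and 0.022 m and x of highlighter_yellow in the frame of pen_side between -0.045 and 0.045 m and y of highlighter_yellow in the frame of pen_side between -0.045 and 0.045 m and z of highlighter_yellow in the frame of pen_side between -0.01 and 0.022 m and angle between highlighter_yellow's own y axis and vertical between 1.4 and 1.74 rad and x of highlighter_pink in the frame of pen_side between -0.045 and 0.045 m and y of highlighter_pink in the frame of pen_side between -0.045 and 0.045 m and z of highlighter_pink in the frame of pen_side between -0.01 and 0.022 m and angle between highlighter_pink's own y axis and vertical between 1.4 and 1.74 rad and contact force between the fingers and highlighter_yellow below 0.1 N and contact force between the fingers and highlighter_pink below 0.1 N and contact force between the fingers and staples_box below 0.1 N and z of cap_a in the frame of bottle_a below 0.072 m and z of cap_b in the frame of bottle_b below 0.072 m), for 0.2 s.
2. the cap of the bottle beside the ink pad has come off its neck (((horizontal distance between ink_pad and bottle_a below 0.15 m and z of cap_a in the frame of bottle_a above 0.09 m) or (horizontal distance between ink_pad and bottle_b below 0.15 m and z of cap_b in the frame of bottle_b above 0.09 m))), for 0.2 s.
At the end, for the whole second after the job is handed in: all three things lie inside their compartments; the cap of the bottle beside the ink pad is held by the fingers, clear of the bottle, still, level within 14 degrees, its underside 1 to 12 cm above the bottle's mouth, its axis within 4 cm of the bottle's; the other cap is on (x of staples_box in the frame of small_side between -0.085 and 0.085 m and y of staples_box in the frame of small_side between -0.045 and 0.045 m and z of staples_box in the frame of small_side between -0.01 and 0.022 m and x of highlighter_yellow in the frame of pen_side between -0.045 and 0.045 m and y of highlighter_yellow in the frame of pen_side between -0.045 and 0.045 m and z of highlighter_yellow in the frame of pen_side between -0.01 and 0.022 m and angle between highlighter_yellow's own y axis and vertical between 1.4 and 1.74 rad and x of highlighter_pink in the frame of pen_side between -0.045 and 0.045 m and y of highlighter_pink in the frame of pen_side between -0.045 and 0.045 m and z of highlighter_pink in the frame of pen_side between -0.01 and 0.022 m and angle between highlighter_pink's own y axis and vertical between 1.4 and 1.74 rad and contact force between the fingers and highlighter_yellow below 0.1 N and contact force between the fingers and highlighter_pink below 0.1 N and contact force between the fingers and staples_box below 0.1 N and ((horizontal distance between ink_pad and bottle_a below 0.15 m and z of cap_a in the frame of bottle_a between 0.098 and 0.208 m and horizontal distance between cap_a and bottle_a below 0.04 m and angle between cap_a's own z axis and vertical below 0.25 rad and contact force between the fingers and cap_a above 1 N and contact force between cap_a and bottle_a below 0.1 N and linear speed of cap_a below 0.03 m/s and z of cap_b in the frame of bottle_b below 0.072 m) or (horizontal distance between ink_pad and bottle_b below 0.15 m and z of cap_b in the frame of bottle_b between 0.098 and 0.208 m and horizontal distance between cap_b and bottle_b below 0.04 m and angle between cap_b's own z axis and vertical below 0.25 rad and contact force between the fingers and cap_b above 1 N and contact force between cap_b and bottle_b below 0.1 N and linear speed of cap_b below 0.03 m/s and z of cap_a in the frame of bottle_a below 0.072 m))); the arm keeps its last pose, push and grip.
It fails at once if the cap of the other bottle (away from the ink pad) is turned or shifted ((horizontal distance between ink_pad and bottle_a below 0.15 m and (distance of cap_b from where it was at the start of the episode above 0.006 m or angle between the x axis of cap_b and the x axis of bottle_b, either way round above 0.3 rad)) or (horizontal distance between ink_pad and bottle_b below 0.15 m and (distance of cap_a from where it was at the start of the episode above 0.006 m or angle between the x axis of cap_a and the x axis of bottle_a, either way round above 0.3 rad))).
It fails at once if a cap is forced: it presses on its bottle with over 150 N (2 N m of twist or so) (contact force between cap_a and bottle_a above 150 N or contact force between cap_b and bottle_b above 150 N).
It fails at once if the ink pad or the stamp is pushed over 25 mm or knocked over (distance of any of ink_pad, stamp from where it was at the start of the episode above 0.025 m or angle between any of ink_pad, stamp's own z axis and vertical above 0.4 rad).
It also fails if it takes over 72 s, if anything falls off the work surface, if the arm or the gripper's body presses on something with over 40 N, if the wrist force passes 120 N, or if a joint passes its speed limit or range.

## Working session

There is one attempt and no reset: what is moved stays moved. The work goes in short steps, Python scripts to look and compute and a shell command to move; the robot and the scene stay as the last step left them, time stands still between calls to the robot, and variables do not carry over. Pictures are saved under pics/ and viewed, at most 10 in all, crops included, and the job is handed in when it is done.

```bash
mkdir -p pics; ls
python3 - <<'E'
from plant import *
import cv2,numpy as np
np.set_printoptions(precision=4,suppress=True)
s=sense();print(s)
for n in("top","side"):
    i=camera_info(n);print(n,i)
    im=camera(n);cv2.imwrite(f"pics/{n}0.png",cv2.cvtColor(im,cv2.COLOR_RGB2BGR))
print(camera_info("wrist"))
E
```

```text
pics
{'t': 0.0, 'q': array([ 1.3101,  0.2647,  1.6053, -0.    ,  1.2737, -0.0369]), 'dq': array([ 0.0003,  0.0021, -0.0004, -0.0016, -0.0012, -0.0006]), 'joint_efforts': array([ -0.0037, -50.2109, -35.6865,   0.0726,   0.0297,  -0.0002]), 'position': array([0.1496, 0.6575, 0.2374]), 'tool_rot': array([-3.1395, -0.0001,  2.9178]), 'wrist_force': array([-0.1382,  0.7046, -0.0125]), 'wrist_torque': array([-0.0347,  0.0162, -0.0551]), 'finger_force': 0.0, 'grip_width': 0.08840515855800929}
top {'fovy': 44.529821985968226, 'cx': 249.78771060137737, 'cy': 196.93002279609584, 'cam_to_world': array([[ 0.0219, -0.9916,  0.1276,  0.3966],
       [-0.9995, -0.0191,  0.0233,  0.1381],
       [-0.0206, -0.128 , -0.9916,  1.1723],
       [ 0.    ,  0.    ,  0.    ,  1.    ]])}
side {'fovy': 51.517057618253205, 'cx': 258.5468389232449, 'cy': 190.41576035780398, 'cam_to_world': array([[-0.9191, -0.2528,  0.3023,  0.2717],
       [-0.394 ,  0.5744, -0.7175,  0.8534],
       [ 0.0077, -0.7786, -0.6275,  0.6877],
       [ 0.    ,  0.    ,  0.    ,  1.    ]])}
{'fovy': 58.906062456845156, 'cx': 255.04775267208, 'cy': 195.25275057883292, 'cam_to_world': array([[ 0.2219,  0.9431,  0.2477,  0.0866],
       [ 0.9751, -0.214 , -0.0588,  0.671 ],
       [-0.0025,  0.2545, -0.9671,  0.384 ],
       [ 0.    ,  0.    ,  0.    ,  1.    ]])}
```

View pics/top0.png

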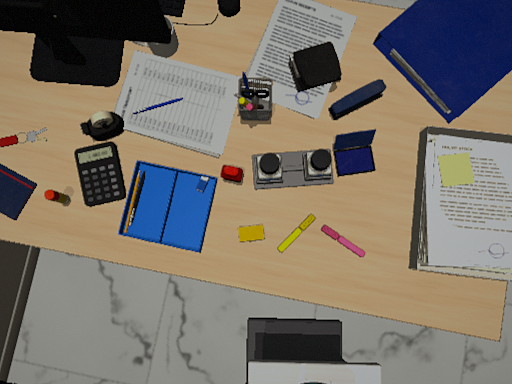

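View pics/side0.png

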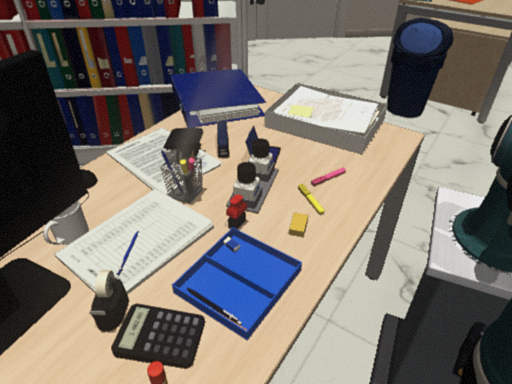

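The top view shows the tidy at (168,206), with the pencil in its left half and the eraser in the right. The stamp is at (232,173), the caps at (269,163) and (319,160), and the ink pad at (354,152), so the right bottle is the target. The staple box is at (251,233), the yellow highlighter at (297,232) and the pink one at (343,240). The side view has the same things unobstructed: staple box (299,224), yellow (312,198), pink (328,176), caps (247,173) and (262,150).

```bash
cat > h.py <<'E'
from plant import *
import cv2,numpy as np
np.set_printoptions(precision=4,suppress=True)
def ray(ci,p):
    f=192/np.tan(np.radians(ci['fovy'])/2);M=ci['cam_to_world']
    d=M[:3,:3]@np.array([(p[0]-ci['cx'])/f,(p[1]-ci['cy'])/f,1.]);return M[:3,3],d/np.linalg.norm(d)
def plane(ci,p,z):
    o,d=ray(ci,p);return o+d*(z-o[2])/d[2]
def tri(rs):
    A=np.zeros((3,3));b=np.zeros(3)
    for o,d in rs:
        P=np.eye(3)-np.outer(d,d);A+=P;b+=P@o
    x=np.linalg.solve(A,b);return x,max(np.linalg.norm((np.eye(3)-np.outer(d,d))@(x-o)) for o,d in rs)
def mask(im,kind,roi=None):
    h=cv2.cvtColor(im,cv2.COLOR_RGB2HSV)
    lo,hi={'y':((24,130,90),(34,255,255)),'s':((18,130,90),(26,255,255)),'p':((150,90,80),(178,255,255)),'b':((100,150,60),(115,255,255)),'k':((0,0,0),(180,255,55))}[kind]
    m=cv2.inRange(h,lo,hi)
    if roi is not None:
        z=np.zeros_like(m);x0,y0,x1,y1=roi;z[y0:y1,x0:x1]=m[y0:y1,x0:x1];m=z
    return m
def blob(m):
    c=max(cv2.findContours(m,0,2)[0],key=cv2.contourArea);M=cv2.moments(c)
    return c,np.array([M['m10'],M['m01']])/M['m00'],cv2.contourArea(c)
def save(im,n,roi=None,k=1):
    if roi: im=im[roi[1]:roi[3],roi[0]:roi[2]]
    cv2.imwrite('pics/'+n,cv2.resize(cv2.cvtColor(im,cv2.COLOR_RGB2BGR),None,fx=k,fy=k,interpolation=2))
E
python3 - <<'E'
from h import *
T=cv2.cvtColor(cv2.imread('pics/top0.png'),4);S=cv2.cvtColor(cv2.imread('pics/side0.png'),4)
ct,cs=camera_info('top'),camera_info('side')
h=cv2.cvtColor(T,cv2.COLOR_RGB2HSV);print(h[233,245],h[233,297],h[240,350],h[220,150],h[163,269]);h=cv2.cvtColor(S,cv2.COLOR_RGB2HSV);print(h[224,299],h[198,312],h[176,328])
R={'y':((275,210,320,255),(296,180,330,217)),'s':((235,220,268,245),(285,208,312,240)),'p':((318,220,368,260),(308,164,350,190)),'b':((115,155,220,255),(170,228,305,335))}
for k,(a,b) in R.items():
    m,n=mask(T,'y' if 0 else k,a),mask(S,k,b)
    if k in'ys':
        f=lambda im,r:mask(im,'y',r)|mask(im,'s',r)
        m,n=f(T,a),f(S,b)
    c,p,A=blob(m);c2,p2,A2=blob(n)
    x,e=tri([ray(ct,p),ray(cs,p2)])
    rect=cv2.minAreaRect(c);bx=cv2.boxPoints(rect)
    z={'y':.0075,'p':.0075,'s':.01,'b':.028}[k]
    W=np.array([plane(ct,q,z) for q in bx])
    print(k,p,A,p2,A2,'tri',x,'e',e,'plane',plane(ct,p,z));print(W[:,:2].ravel(),'mid',W.mean(0)[:2])
    for i in(0,1):
        d=W[i+1]-W[i];print('  edge',np.linalg.norm(d),np.degrees(np.arctan2(d[1],d[0])))
E
```

```text
[ 25 254 178] [ 31 255 180] [ 20 102 170] [107 214 174] [165  13  38]
[ 23 163 218] [ 30 171 232] [170 142 233]
y [295.9436 232.5997] 298.5 [311.241  198.8144] 171.5 tri [0.4588 0.0488 0.0048] e 0.0009652256712727799 plane [0.4596 0.0492 0.0075]
[0.4219 0.0968 0.5091 0.0123 0.4981 0.0011 0.4111 0.0855] mid [0.4601 0.0489]
  edge 0.12136762161825586 -44.09665336125517
  edge 0.015700151813967597 -134.46614323730657
s [250.6478 232.8413] 344.5 [298.1333 224.0218] 282.5 tri [0.4567 0.1613 0.0111] e 0.00019783817846665976 plane [0.4566 0.1613 0.01  ]
[0.4709 0.1948 0.4794 0.1328 0.4423 0.1277 0.4337 0.1895] mid [0.4566 0.1612]
  edge 0.06259543730447993 -82.11295192319638
  edge 0.03753213983074131 -172.23814049949848
p [342.7606 240.5802] 268.0 [328.1495 175.7745] 136.0 tri [ 0.4429 -0.066   0.0076] e 0.0005304426293465832 plane [ 0.4424 -0.0661  0.0075]
[ 0.4681 -0.0115  0.482  -0.0205  0.4164 -0.1217  0.4027 -0.1126] mid [ 0.4423 -0.0666]
  edge 0.01661082516793522 -33.158256206015736
  edge 0.12060745466720012 -122.95717114454857
b [172.3706 206.8656] 5393.0 [237.5091 280.8337] 7439.5 tri [ 0.5224  0.363  -0.0086] e 0.003211122590369545 plane [0.5155 0.3551 0.028 ]
[0.4467 0.485  0.6336 0.4531 0.5905 0.2484 0.4062 0.2839] mid [0.5193 0.3676]
  edge 0.18952518385960918 -9.668354483877453
  edge 0.20922585923756387 -101.8639532620575
```

```bash
cat >> h.py <<'E'
def go(x,y,z,phi=None):
    """tool-axis shift (units of 10cm) to TCP target, and spin (units of 45deg) to bring the closing line to phi deg"""
    s=sense();yaw=s['tool_rot'][2];d=np.array([x,y,z])-s['position']
    R=np.array([[np.cos(yaw),np.sin(yaw),0],[np.sin(yaw),-np.cos(yaw),0],[0,0,-1]])
    ph=np.degrees(yaw)-90
    print('pos',s['position'],'phi',round(ph,1),'shift',(R.T@d)*10,'spin',None if phi is None else round((ph-phi)/45,3), 'w',round(s['grip_width'],4),'t',s['t'])
E
python3 - <<'E'
from h import *
T=cv2.cvtColor(cv2.imread('pics/top0.png'),4);S=cv2.cvtColor(cv2.imread('pics/side0.png'),4)
ct,cs=camera_info('top'),camera_info('side')
def red(im,r):
    h=cv2.cvtColor(im,cv2.COLOR_RGB2HSV);m=cv2.inRange(h,(0,150,60),(8,255,255))|cv2.inRange(h,(172,150,60),(180,255,255))
    z=np.zeros_like(m);z[r[1]:r[3],r[0]:r[2]]=m[r[1]:r[3],r[0]:r[2]];return z
c,p,_=blob(red(T,(215,160,248,188)));c2,p2,_=blob(red(S,(224,190,250,230)))
print('stamp',tri([ray(ct,p),ray(cs,p2)]),[plane(ct,q,.08)[:2] for q in cv2.boxPoints(cv2.minAreaRect(c))])
for nm,a in(('L',(255,148,285,185)),('R',(304,145,334,180))):
    c,p,A=blob(mask(T,'k',a));print(nm,p,A,cv2.minAreaRect(c),plane(ct,p,.1))
# tidy corners in both views
for im,r,ci in((T,(115,155,220,255),ct),(S,(170,228,305,335),cs)):
    m=mask(im,'b',r);c=cv2.convexHull(blob(m)[0]);q=cv2.approxPolyDP(c,5,True)[:,0];print(q.tolist(),[plane(ci,v,.028)[:2].round(3).tolist() for v in q])
go(.4597,.049,.15,45.7)
E
```

```text
stamp (array([0.5998, 0.2104, 0.0571]), np.float64(0.001046894245995388)) [array([0.5842, 0.2351]), array([0.6144, 0.23  ]), array([0.6054, 0.1814]), array([0.5753, 0.1866])]
L [269.2542 163.4615] 305.5 ((269.29998779296875, 163.40000915527344), (19.677398681640625, 21.0190372467041), 26.56505012512207) [0.6139 0.1197 0.1   ]
R [320.4131 159.6478] 317.5 ((320.0, 160.0), (20.0, 20.0), 90.0) [0.625  0.0011 0.1   ]
[[216, 178], [199, 251], [119, 233], [137, 161]] [[0.589, 0.25], [0.409, 0.285], [0.449, 0.484], [0.629, 0.449]]
[[232, 228], [300, 262], [250, 334], [238, 333], [173, 286]] [[0.591, 0.254], [0.41, 0.29], [0.439, 0.489], [0.46, 0.496], [0.627, 0.453]]
pos [0.1497 0.6575 0.2375] phi 77.2 shift [-4.3738 -5.2453  0.875 ] spin 0.699 w 0.0881 t 0.1
```

```bash
M="python3 -m pendant"
$M '[[[0.3,-0.73,-0.875,0,0],[0.3,-0.73,-0.875,0,0],[0.3,-0.73,-0.875,0,0]]]'
for i in 1 2 3 4; do python3 -m pendant '[[[0.3,-0.73,-0.875,0,0],[0.3,-0.73,-0.875,0,0],[0.3,-0.73,-0.875,0,0]]]' >/dev/null; done
$M '[[[0.55,-0.72,-0.87,0.8,0.7],[0.55,-0.72,-0.87,0.8,0.7],[0.55,-0.72,-0.87,0.8,0.7],[0.55,-0.72,-0.87,0.8,0.7],[0.55,-0.72,-0.87,0.8,0.7],[0.55,-0.72,-0.87,0.8,0.7]]]'
python3 -c "
from h import *
im=camera('wrist');save(im,'w1.png');go(.4597,.049,.007,45.7)"
```

```text
t: 0.35
position: [0.2019, 0.5542, 0.2374]
tool_rot: [-3.139, 0.0, 2.919]
wrist_force: [0.9, -0.3, -0.3]
grip_width: 0.0706
finger_force: 0.0
t: 1.85
position: [0.4587, 0.0486, 0.1571]
tool_rot: [-3.139, -0.002, 2.364]
wrist_force: [-0.3, -0.3, -0.4]
grip_width: 0.0396
finger_force: 0.0
pos [0.459  0.0492 0.1579] phi 45.7 shift [-0.0068  0.0033  1.5089] spin -0.001 w 0.0394 t 1.9
```

View pics/w1.png

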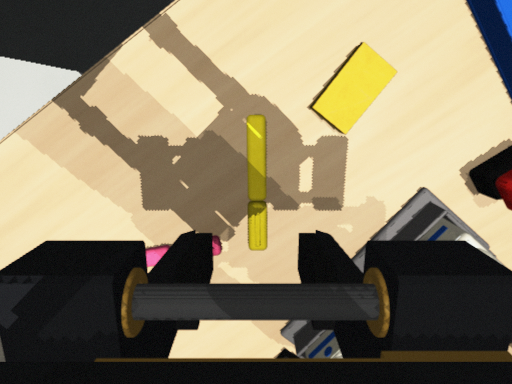

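The wrist view shows the yellow highlighter upright at columns 248–267, rows 115–250, centred between the fingers. I go down and grasp it.

```bash
M="python3 -m pendant"
$M '[[[0.55,0,0,0.9,0],[0.55,0,0,0.9,0],[0.55,0,0,0.9,0]]]' >/dev/null
$M '[[[0.55,0,0,0.4,0],[0.55,0,0,0.62,0],[0.55,0,0,0.62,0],[1,0,0,0.62,0],[1,0,0,0.62,0],[1,0,0,0.62,0],[1,0,0,0.62,0],[1,0,0,0.62,0]]]'
$M '[[[1,0,0,-1,0],[1,0,0,-1,0],[1,0,0,-1,0],[1,0,0,-1,0]]]'
python3 -c "
from h import *
a=np.radians(-11);X=np.array([np.cos(a),np.sin(a)]);Y=np.array([-X[1],X[0]]);c=np.array([.519,.369])+.0505*Y
p=c-.018*Y;print(c,p);go(*p,.10,79)"
```

```text
t: 2.82
position: [0.4617, 0.05, 0.009]
tool_rot: [3.138, 0.003, 2.368]
wrist_force: [-0.1, 0.8, 6.9]
grip_width: 0.0167
finger_force: 30.0
t: 3.15
position: [0.4641, 0.05, 0.1128]
tool_rot: [3.133, 0.008, 2.368]
wrist_force: [0.4, -0.5, -1.1]
grip_width: 0.0165
finger_force: 30.0
[0.5286 0.4186] [0.5252 0.4009]
pos [0.4641 0.05   0.1128] phi 45.7 shift [2.0151 2.9372 0.1283] spin -0.741 w 0.0165 t 3.15
```

```bash
M="python3 -m pendant"
for i in 1 2; do python3 -m pendant '[[[1,0.67,0.98,0,0],[1,0.67,0.98,0,0],[1,0.67,0.98,0,0]]]' >/dev/null; done
$M '[[[1,0.67,0.98,0,-0.74],[1,0.67,0.98,0,-0.74],[1,0.67,0.98,0,-0.74],[1,0.67,0.98,0,-0.74],[1,0.67,0.98,0,-0.74],[1,0.67,0.98,0,-0.74],[1,0.67,0.98,0,-0.74]]]'
python3 -c "
from h import *
im=camera('wrist');save(im,'w2.png');go(.5252,.4009,.012,79)"
```

```text
t: 4.23
position: [0.5204, 0.4002, 0.1057]
tool_rot: [-3.14, -0.001, 2.947]
wrist_force: [0.6, -1.3, -0.8]
grip_width: 0.0166
finger_force: 30.0
pos [0.5206 0.4    0.1059] phi 78.8 shift [-0.043   0.018   0.9394] spin -0.004 w 0.0169 t 4.2833
```

View pics/w2.png

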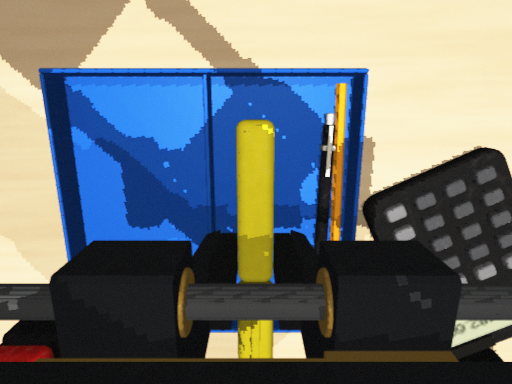

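The pen compartment spans columns 213–360, with the pen and pencil at 325–345. The held yellow highlighter lies parallel to the divider at columns 237–275. I lower it and let go.

```bash
M="python3 -m pendant"
$M '[[[1,0,0,0.4,0],[1,0,0,0.75,0],[1,0,0,0.9,0],[1,0,0,0.9,0],[0.72,0,0,0.9,0],[0.72,0,0,0.9,0],[0.72,0,0,0.9,0]]]'
$M '[[[0.72,0,0,-1,0],[0.72,0,0,-1,0],[0.72,0,0,-1,0],[0.6,0,0,-1,0]]]'
python3 -c "
from h import *
go(.4424,-.0662,.11,-32.5)"
```

```text
t: 4.87
position: [0.5225, 0.4013, 0.019]
tool_rot: [3.139, 0.002, 2.949]
wrist_force: [-0.4, 0.3, 0.1]
grip_width: 0.0249
finger_force: 0.0
t: 5.2
position: [0.5255, 0.4037, 0.1257]
tool_rot: [3.131, 0.01, 2.949]
wrist_force: [0.1, 0.1, -0.6]
grip_width: 0.0296
finger_force: 0.0
pos [0.5255 0.4037 0.1257] phi 79.0 shift [-0.0836 -4.771   0.1572] spin 2.477 w 0.0296 t 5.2
```

```bash
M="python3 -m pendant"
for i in 1 2 3 4 5; do python3 -m pendant '[[[0.55,-0.015,-0.954,0,0],[0.55,-0.015,-0.954,0,0],[0.55,-0.015,-0.954,0,0]]]' >/dev/null; done
for i in 1 2 3; do python3 -m pendant '[[[0.55,0,0,0,0.825],[0.55,0,0,0,0.825],[0.55,0,0,0,0.825],[0.55,0,0,0,0.825],[0.55,0,0,0,0.825],[0.55,0,0,0,0.825]]]' >/dev/null; done
python3 - <<'E'
from h import *
go(.4424,-.0662,.007,-32.5)
ci=camera_info('wrist');im=camera('wrist');save(im,'w3.png')
h=cv2.cvtColor(im,cv2.COLOR_RGB2HSV);m=cv2.inRange(h,(150,90,60),(178,255,255));c,p,A=blob(m)
W=np.array([plane(ci,q,.0075)[:2] for q in cv2.boxPoints(cv2.minAreaRect(c))]);print(p,A,W.mean(0),W)
E
```

```text
pos [ 0.4376 -0.0689  0.1169] phi -32.4 shift [0.0485 0.0259 1.0986] spin 0.003 w 0.0396 t 7.95
[260.8187 214.6932] 1741.5 [ 0.4309 -0.0897] [[ 0.4026 -0.1164]
 [ 0.4455 -0.0536]
 [ 0.4587 -0.0626]
 [ 0.4168 -0.1261]]
```

```bash
M="python3 -m pendant"
$M '[[[0.5,0.04,0.03,0.8,0],[0.5,0.04,0.03,0.8,0],[0.5,0.04,0.03,0.8,0]]]'
$M '[[[0.5,0,0,0.29,0],[0.5,0,0,0.29,0],[1,0,0,0.29,0],[1,0,0,0.29,0],[1,0,0,0.29,0],[1,0,0,0.29,0],[1,0,0,0.29,0]]]'
$M '[[[1,0,0,-1,0],[1,0,0,-1,0],[1,0,0,-1,0],[1,0,0,-1,0]]]'
for i in 1 2 3; do python3 -m pendant '[[[1,0,0,0,-0.825],[1,0,0,0,-0.825],[1,0,0,0,-0.825],[1,0,0,0,-0.825],[1,0,0,0,-0.825],[1,0,0,0,-0.825]]]' >/dev/null; done
python3 -c "
from h import *
a=np.radians(-11);X=np.array([np.cos(a),np.sin(a)]);Y=np.array([-X[1],X[0]]);c=np.array([.519,.369])+.0505*Y
p=c+.012*Y;go(*p,.12,79)"
```

```text
t: 8.25
position: [0.4363, -0.0659, 0.0306]
tool_rot: [-3.13, 0.004, 1.011]
wrist_force: [-2.3, -0.2, -0.7]
grip_width: 0.0442
finger_force: 0.0
t: 8.83
position: [0.4435, -0.0677, 0.0096]
tool_rot: [3.138, -0.001, 1.006]
wrist_force: [-0.9, 0.1, 6.2]
grip_width: 0.0167
finger_force: 30.0
t: 9.17
position: [0.4463, -0.0682, 0.1136]
tool_rot: [3.131, -0.004, 1.006]
wrist_force: [1.6, -0.5, -0.3]
grip_width: 0.0167
finger_force: 30.0
pos [ 0.4416 -0.0673  0.1073] phi 79.0 shift [ 0.0754  5.0551 -0.1268] spin -0.001 w 0.017 t 10.6667
```

```bash
M="python3 -m pendant"
for i in 1 2 3 4 5; do python3 -m pendant '[[[1,0.01,0.99,-0.02,0],[1,0.01,0.99,-0.02,0],[1,0.01,0.99,-0.02,0]]]' >/dev/null; done
$M '[[[1,0.02,0.1,0,0],[1,0.02,0.1,0,0],[1,0.02,0.1,0,0]]]'
python3 -c "
from h import *
im=camera('wrist');save(im,'w4.png');go(.5309,.4304,.026,79)"
```

```text
t: 12.17
position: [0.5311, 0.4286, 0.1169]
tool_rot: [-3.14, -0.001, 2.948]
wrist_force: [-0.9, 0.3, -0.2]
grip_width: 0.0164
finger_force: 30.0
pos [0.5311 0.428  0.117 ] phi 78.9 shift [0.0067 0.0233 0.9101] spin -0.003 w 0.017 t 12.2167
```

View pics/w4.png

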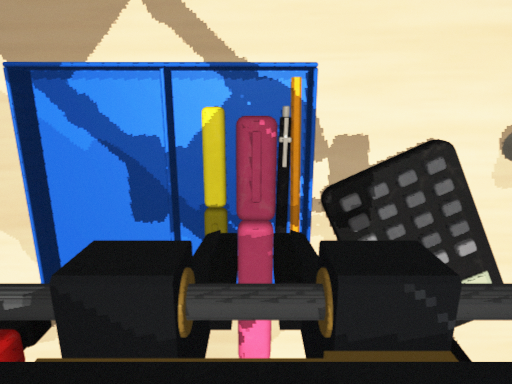

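The yellow highlighter lies at columns 202–225. The pink one, still held, is at columns 237–277, between the yellow and the pens at 280–300. I release it a little above the floor.

```bash
M="python3 -m pendant"
$M '[[[1,0,0.01,0.4,0],[1,0,0.01,0.75,0],[1,0,0.01,0.93,0],[1,0,0.01,0.93,0],[0.72,0,0.01,0.93,0],[0.72,0,0.01,0.93,0],[0.72,0,0.01,0.93,0]]]'
$M '[[[0.6,0,0,-1,0],[0.6,0,0,-1,0],[0.6,0,0,-1,0],[0.3,0,0,-1,0]]]'
python3 -c "
from h import *
go(.4566,.1612,.12,97.9)"
```

```text
t: 12.8
position: [0.5336, 0.4313, 0.0275]
tool_rot: [3.138, 0.003, 2.948]
wrist_force: [0.2, 0.4, 0.3]
grip_width: 0.0248
finger_force: 0.0
t: 13.13
position: [0.5365, 0.4341, 0.1348]
tool_rot: [3.13, 0.011, 2.949]
wrist_force: [0.2, 0.6, 0.4]
grip_width: 0.0401
finger_force: 0.0
pos [0.5365 0.4341 0.1348] phi 79.0 shift [ 0.2617 -2.8312  0.1476] spin -0.421 w 0.0401 t 13.1333
```

```bash
M="python3 -m pendant"
for i in 1 2 3; do python3 -m pendant '[[[0.2,0.087,-0.944,0,0],[0.2,0.087,-0.944,0,0],[0.2,0.087,-0.944,0,0]]]' >/dev/null; done
for i in 1 2; do python3 -m pendant '[[[0.2,0,0,0,0.79],[0.2,0,0,0,0.79],[0.2,0,0,0,0.79],[0.2,0,0,0,0.79],[0.2,0,0,0,0.79],[0.2,0,0,0,0.79]]]' >/dev/null; done
python3 - <<'E'
from h import *
go(.4566,.1612,.012,7.9)
T=camera('top');ct=camera_info('top');S=camera('side')
save(T,'t5.png',(100,140,340,260),3)
E
```

```text
pos [0.4526 0.1583 0.1251] phi 7.9 shift [0.0238 0.0433 1.1314] spin -0.0 w 0.0708 t 14.8833
```

View pics/t5.png

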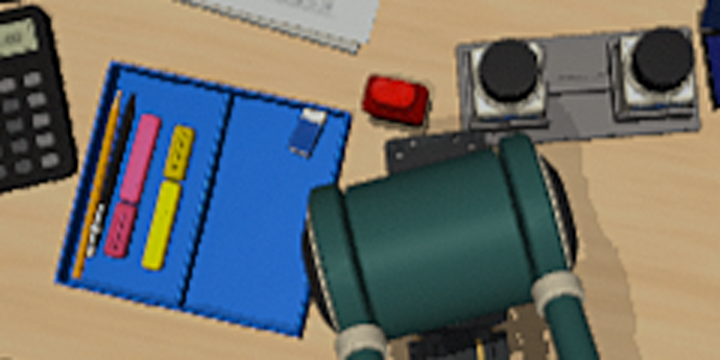

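Both highlighters lie flat in the pen compartment, pink beside the pens and yellow nearer the divider. The stamp and bottles are untouched. Now the staple box.

```bash
M="python3 -m pendant"
$M '[[[0.2,0.02,0.04,0.8,0],[0.2,0.02,0.04,0.8,0],[0.2,0.02,0.04,0.8,0]]]'
$M '[[[0.2,0,0,0.34,0],[0.2,0,0,0.34,0],[1,0,0,0.34,0],[1,0,0,0.34,0],[1,0,0,0.34,0],[1,0,0,0.34,0],[1,0,0,0.34,0],[1,0,0,0.34,0]]]'
$M '[[[1,0,0,-1,0],[1,0,0,-1,0],[1,0,0,-1,0],[1,0,0,-1,0]]]'
for i in 1 2; do python3 -m pendant '[[[1,0,0,0,-0.79],[1,0,0,0,-0.79],[1,0,0,0,-0.79],[1,0,0,0,-0.79],[1,0,0,0,-0.79],[1,0,0,0,-0.79]]]' >/dev/null; done
python3 -c "
from h import *
a=np.radians(-11);X=np.array([np.cos(a),np.sin(a)]);Y=np.array([-X[1],X[0]]);c=np.array([.519,.369])-.0505*Y
p=c-.015*X+.004*Y;print(p);go(*p,.11,79)"
```

```text
t: 15.23
position: [0.4503, 0.1588, 0.0384]
tool_rot: [-3.129, 0.002, 1.712]
wrist_force: [-1.5, -0.7, -0.8]
grip_width: 0.0707
finger_force: 0.0
t: 15.9
position: [0.4568, 0.1605, 0.0122]
tool_rot: [3.139, -0.0, 1.709]
wrist_force: [-0.3, -0.2, 6.1]
grip_width: 0.0354
finger_force: 30.0
t: 16.23
position: [0.4599, 0.1615, 0.1164]
tool_rot: [3.131, -0.002, 1.708]
wrist_force: [-0.5, -0.7, 0.1]
grip_width: 0.0354
finger_force: 30.0
[0.4954 0.3262]
pos [0.4551 0.16   0.1099] phi 79.0 shift [-0.0774  1.709  -0.0011] spin -0.001 w 0.0356 t 17.2333
```

```bash
M="python3 -m pendant"
for i in 1 2; do python3 -m pendant '[[[1,-0.04,0.855,0,0],[1,-0.04,0.855,0,0],[1,-0.04,0.855,0,0]]]' >/dev/null; done
$M '[[[1,0,0,0,0],[1,0,0,0.4,0],[1,0,0,0.75,0],[1,0,0,0.9,0],[1,0,0,0.9,0],[0.5,0,0,0.9,0],[0.5,0,0,0.9,0],[0.5,0,0,0.9,0]]]'
$M '[[[0.5,0,0,-1,0],[0.5,0,0,-1,0],[0.2,0,0,-1,0],[0,0,0,-1,0],[0,0,0,-1,0]]]'
python3 -c "
from h import *
go(.62,.0,.2,0)"
```

```text
t: 18.4
position: [0.4973, 0.3265, 0.0224]
tool_rot: [3.14, 0.002, 2.948]
wrist_force: [-0.3, 0.2, -0.2]
grip_width: 0.044
finger_force: 0.0
t: 18.82
position: [0.4979, 0.3273, 0.1238]
tool_rot: [3.138, 0.004, 2.949]
wrist_force: [0.1, -0.2, -0.8]
grip_width: 0.0622
finger_force: 0.0
pos [0.4979 0.3273 0.1238] phi 78.9 shift [-1.826  -2.9782 -0.7618] spin 1.754 w 0.0622 t 18.8167
```

```bash
M="python3 -m pendant"
$M '[[[0,0,0,-0.9,0],[0,0,0,-0.9,0],[0,0,0,-0.9,0],[0,0,0,-0.9,0]]]' >/dev/null
for i in 1 2 3; do python3 -m pendant '[[[0,-0.6,-0.99,0,0],[0,-0.6,-0.99,0,0],[0,-0.6,-0.99,0,0]]]' >/dev/null; done
for i in 1 2; do python3 -m pendant '[[[0,0,0,0,0.875],[0,0,0,0,0.875],[0,0,0,0,0.875],[0,0,0,0,0.875],[0,0,0,0,0.875],[0,0,0,0,0.875],[0,0,0,0,0.875]]]' >/dev/null; done
python3 - <<'E'
from h import *
go(.62,.0,.2,0)
ci=camera_info('wrist');im=camera('wrist');save(im,'w6.png')
T=camera('top');save(T,'t6.png',(100,130,400,260),2)
np.set_printoptions(precision=4);print(ci['cx'],ci['cy'],ci['cam_to_world'].tolist())
E
```

```text
pos [0.6149 0.0006 0.2082] phi 0.3 shift [-0.0065  0.0512  0.0824] spin 0.006 w 0.0885 t 21.0667
255.04775267208 195.25275057883292 [[0.999977977035609, 0.005535092377615388, -0.0036617203800025813, 0.6157730059314358], [0.004414318219961264, -0.9667199831473678, -0.25579872552107197, 0.0646397696305346], [-0.004955727839881887, 0.25577692807585883, -0.9667231267667351, 0.3547383671637624], [0.0, 0.0, 0.0, 1.0]]
```

View pics/w6.png

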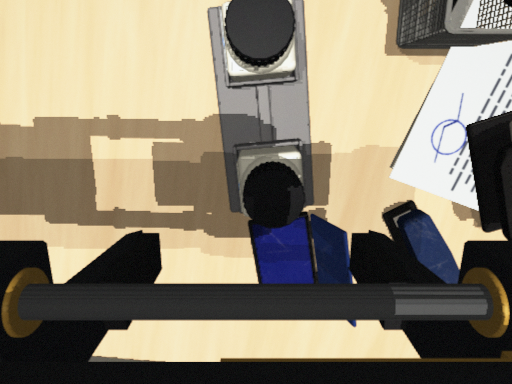

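View pics/t6.png

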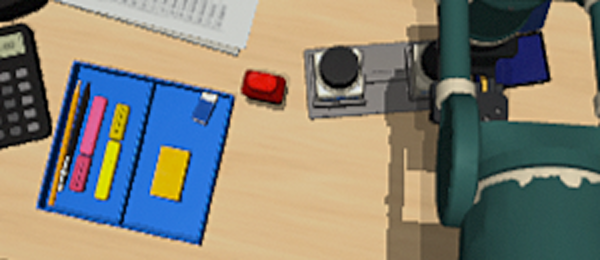

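Wrist view: the target cap is at about (274,195), with the pad below it at (285,255) and the other cap at (260,25). The top view shows all three items in their compartments, and the staple box at (170,172) in the crop lies flat in the small-things side. Now I fix the cap's position.

Run:
```python
from h import *
I=cv2.cvtColor(cv2.imread('pics/w6.png'),4);ci=camera_info('wrist')
c,p,A=blob(mask(I,'k',(225,150,320,235)));x,y,w,h=cv2.boundingRect(c);print(p,A,(x,y,w,h),cv2.minEnclosingCircle(c))
(cx,cy),r=cv2.minEnclosingCircle(c)
f=192/np.tan(np.radians(ci['fovy'])/2)
print('top-face plane',plane(ci,(x+w/2,y+h-w/2*.97),.112))
T=cv2.cvtColor(cv2.imread('pics/top0.png'),4);S=cv2.cvtColor(cv2.imread('pics/side0.png'),4)
ct,cs=camera_info('top'),camera_info('side')
c1,p1,_=blob(mask(T,'k',(304,145,334,180)));c2,p2,A2=blob(mask(S,'k',(248,138,276,166)));print(p2,A2,cv2.boundingRect(c2))
print(tri([ray(ct,p1),ray(cs,p2)]),tri([ray(ct,p1),ray(cs,p2),ray(ci,p)]),tri([ray(ct,p1),ray(ci,p)]))
```

```text
[274.7223 198.0544] 3541.5 (243, 162, 77, 73) ((284.5, 202.7794189453125), 46.529388427734375)
top-face plane [ 0.6349 -0.0015  0.112 ]
[259.7493 147.5753] 248.0 (250, 138, 24, 20)
(array([0.6274, 0.0007, 0.0938]), np.float64(0.001159530207533905)) (array([ 0.6294, -0.0033,  0.0915]), np.float64(0.004228999298911933)) (array([ 0.6278, -0.0018,  0.1005]), np.float64(0.004069128336833916))
```

```bash
python3 - <<'E'
from h import *
ci=camera_info('wrist');print(plane(ci,(274,197),.112))
I=cv2.cvtColor(cv2.imread('pics/w6.png'),4);m=cv2.inRange(I,(0,0,0),(45,45,45));m[:,:225]=0;m[:,325:]=0;m[:155]=0;m[240:]=0
m=cv2.morphologyEx(m,cv2.MORPH_OPEN,np.ones((15,15)));c,p,A=blob(m);print(p,A,cv2.boundingRect(c));x,y,w,h=cv2.boundingRect(c);print(plane(ci,(x+w/2,y+h-w/2),.112))
go(.627,.0,.084,0)
E
python3 -m pendant '[[[0,0,0.12,0.4,0],[0,0,0.12,0.7,0],[0,0,0.12,0.7,0],[0,0,0.12,0.7,0]]]'
python3 - <<'E'
from h import *
go(.627,.0,.084,0)
ci=camera_info('wrist');I=camera('wrist');save(I,'w7.png',(170,90,350,300),2.5)
m=cv2.inRange(I,(0,0,0),(45,45,45));m[:,:180]=0;m[:,340:]=0;m=cv2.morphologyEx(m,cv2.MORPH_OPEN,np.ones((15,15)))
for c in cv2.findContours(m,0,2)[0]:print(cv2.boundingRect(c),cv2.contourArea(c))
E
```

```text
[ 0.6293 -0.001   0.112 ]
[272.9948 195.2863] 3123.5 (244, 163, 60, 65)
[ 0.6293 -0.0018  0.112 ]
pos [0.6152 0.0006 0.2089] phi 0.4 shift [-0.0068  0.1181  1.2486] spin 0.009 w 0.0877 t 21.1667
t: 21.5
position: [0.6257, 0.0007, 0.1379]
tool_rot: [-3.135, -0.0, 1.576]
wrist_force: [0.3, -0.2, 0.7]
grip_width: 0.0882
finger_force: 0.0
pos [0.6257 0.0007 0.1379] phi 0.3 shift [-0.0074  0.0127  0.5388] spin 0.007 w 0.0882 t 21.5
(180, 362, 160, 22) 3339.0
(219, 181, 84, 91) 5944.0
```

View pics/w7.png

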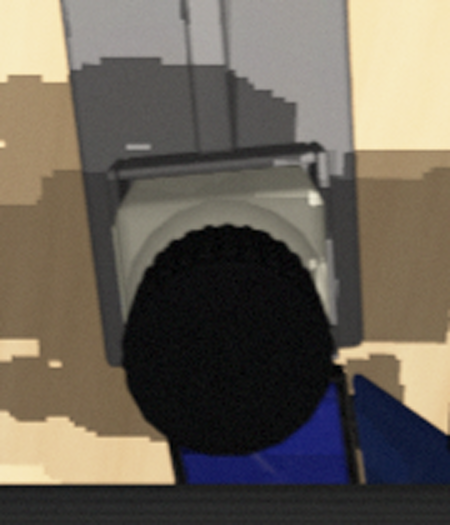

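The cap fills columns 219–303 and rows 181–272 of the full picture, a few pixels right of centre. I compute its position and go down.

```bash
python3 - <<'E'
from h import *
ci=camera_info('wrist');p=plane(ci,(261,230),.112);print(p);go(p[0],p[1],.084,0)
E
python3 -m pendant '[[[0,0,0.025,0.4,0],[0,0,0.025,0.53,0],[0,0,0.025,0.53,0],[0,0,0.025,0.53,0],[0,0,0.025,0.53,0]]]'
```

```text
[ 0.6312 -0.0012  0.112 ]
pos [0.6276 0.0007 0.1403] phi 0.3 shift [-0.0191  0.0364  0.5632] spin 0.007 w 0.0883 t 21.55
t: 21.97
position: [0.6317, 0.0006, 0.0896]
tool_rot: [3.139, 0.0, 1.575]
wrist_force: [-0.0, -0.0, -0.4]
grip_width: 0.0883
finger_force: 0.0
```

```bash
python3 -m pendant '[[[0.3,0,0,0.02,0],[0.3,0,0,0.02,0],[0.3,0,0,0.02,0]]]'
python3 -m pendant '[[[1,0,0,0.02,0],[1,0,0,0.02,0],[1,0,0,0.02,0],[1,0,0,0.02,0],[1,0,0,0.02,0],[1,0,0,0.02,0]]]'
python3 -c "
from plant import *;s=sense();print(s['wrist_force'],s['wrist_torque'])"
```

```text
t: 22.22
position: [0.6314, 0.0006, 0.0869]
tool_rot: [3.14, 0.0, 1.575]
wrist_force: [0.5, 0.0, 1.1]
grip_width: 0.0706
finger_force: 0.0
t: 22.72
position: [0.6297, 0.0008, 0.0835]
tool_rot: [-3.139, -0.0, 1.575]
wrist_force: [-5.0, 0.5, 3.3]
grip_width: 0.0445
finger_force: 30.0
[-5.01081347  0.47772351  3.29417154] [0.07922061 0.83326003 0.01297775]
```

```bash
python3 -m pendant '[[[1,0,-0.015,0,0],[1,0,-0.015,0,0],[1,0,-0.015,0,0]]]' >/dev/null
P="from plant import *;s=sense();print(s['wrist_force'].round(2),s['wrist_torque'].round(3),s['tool_rot'].round(3),s['q'][5].round(4))"
python3 -c "$P"
python3 -m pendant '[[[1,0,0,0,0.04],[1,0,0,0,0.08],[1,0,0,0,0.08]]]' >/dev/null
python3 -c "$P"
python3 -m pendant '[[[1,0,0,0,0.04],[1,0,0,0,0.08],[1,0,0,0,0.08]]]' >/dev/null
python3 -c "$P"
```

```text
[-1.56  0.53  0.88] [-0.012  0.201 -0.006] [3.141 0.    1.575] -0.0426
[ 0.64 -0.43  0.24] [-0.03   0.135  0.041] [3.141 0.    1.511] 0.021
[-0.36  0.51 -0.16] [-0.045  0.146 -0.001] [3.141 0.    1.449] 0.0831
```

```bash
P="from plant import *;s=sense();print(s['wrist_force'].round(2),s['wrist_torque'].round(3),s['tool_rot'].round(3),s['q'][5].round(4))"
python3 -m pendant '[[[1,0,0,0,0.04],[1,0,0,0,0.06],[1,0,0,0,0.06]]]' >/dev/null
python3 -c "$P"
python3 -m pendant '[[[1,0,0,0,0.04],[1,0,0,0,0.06],[1,0,0,0,0.06]]]' >/dev/null
python3 -c "$P"
```

```text
[-0.36 -0.79  0.05] [-0.046  0.032 -0.024] [3.141 0.    1.403] 0.1296
[-0.32 -0.13 -0.49] [-0.098  0.059  0.043] [ 3.141 -0.     1.355] 0.1769
```

```bash
P="from plant import *;s=sense();print(s['wrist_force'].round(2),s['wrist_torque'].round(3),s['tool_rot'].round(3),s['position'].round(4),s['grip_width'])"
for i in 1 2 3; do python3 -m pendant '[[[1,0,0,0,0.1],[1,0,0,0,0.2],[1,0,0,0,0.3],[1,0,0,0,0.33],[1,0,0,0,0.33]]]' >/dev/null
python3 -c "$P"; done
python3 -m pendant '[[[1,0,0,0,0.1],[1,0,0,0,0.2],[1,0,0,0,0.24],[1,0,0,0,0.24]]]' >/dev/null
python3 -c "$P"
```

```text
[-0.12 -0.88  0.71] [-0.039  0.098  0.018] [3.141 0.    1.097] [6.293e-01 6.000e-04 8.370e-02] 0.04470832896586256
[0.41 1.02 0.25] [-0.071  0.139  0.001] [ 3.142 -0.     0.839] [0.6292 0.0007 0.0837] 0.04443337771172973
[ 1.22 -0.02 -0.06] [-0.076  0.077  0.046] [ 3.141 -0.     0.58 ] [6.293e-01 6.000e-04 8.370e-02] 0.044404406751683126
[ 1.56 -0.84 -0.33] [-0.092 -0.049  0.022] [ 3.141e+00 -1.000e-03  3.910e-01] [6.295e-01 5.000e-04 8.390e-02] 0.04476916744485423
```

```bash
P="from plant import *;s=sense();print(s['wrist_force'].round(2),s['wrist_torque'].round(3),s['tool_rot'].round(3),s['position'].round(4),s['grip_width'])"
python3 -m pendant '[[[1,0,0,0,0.06],[1,0,0,0,0.12],[1,0,0,0,0.12]]]' >/dev/null
python3 -c "$P"
python3 -m pendant '[[[1,0,0,-0.02,0],[1,0,0,-0.04,0],[1,0,0,-0.04,0]]]' >/dev/null
python3 -c "$P"
```

```text
[ 1.92 -0.34 -0.42] [-0.134 -0.088  0.03 ] [ 3.141e+00 -1.000e-03  2.970e-01] [6.297e-01 4.000e-04 8.400e-02] 0.04450991662461152
[ 1.65 -0.34 -0.53] [-0.301 -0.122  0.04 ] [ 3.141e+00 -1.000e-03  2.960e-01] [6.296e-01 4.000e-04 8.820e-02] 0.04428039026609862
```

```bash
python3 -m pendant '[[[1,0,0,-0.1,0],[1,0,0,-0.25,0],[1,0,0,-0.45,0],[1,0,0,-0.65,0],[1,0,0,-0.75,0],[1,0,0,-0.75,0],[1,0,0,-0.75,0],[1,0,0,-0.75,0],[1,0,0,-0.75,0]]]'
python3 - <<'E'
from h import *
T=camera('side');W=camera('wrist');save(np.hstack([T[100:340,160:360],W[100:340,150:400]]),'f8.png',None,1.7)
E
```

```text
t: 26.8
position: [0.6279, 0.0008, 0.1609]
tool_rot: [-3.141, 0.003, 0.295]
wrist_force: [-0.6, -0.7, -1.2]
grip_width: 0.0443
finger_force: 30.0
```

View pics/f8.png

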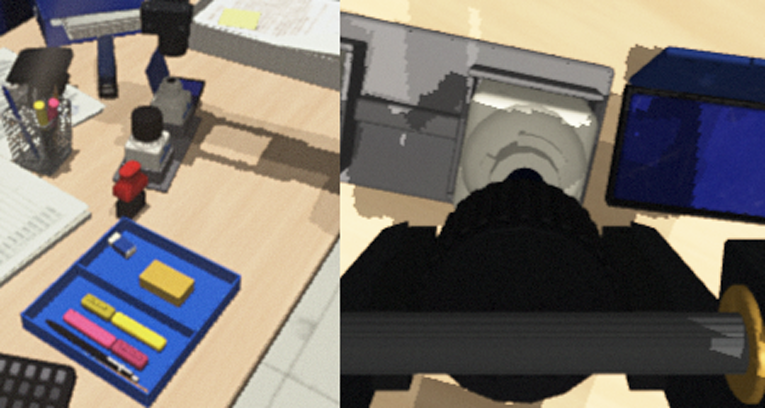

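The cap is off and held level over the open neck. The other bottle is still closed, the pad and stamp are where they stood, and the three items lie in the tidy.

```bash
python3 -m pendant '[[[1,0,0,0,0],[1,0,0,0,0],[1,0,0,0,0],[1,0,0,0,0],[1,0,0,0,0],[1,0,0,0,0]]]'; python3 -c "
from plant import *;print(job_done())"
```

```text
t: 27.4
position: [0.6293, 0.0006, 0.1628]
tool_rot: [3.142, -0.0, 0.295]
wrist_force: [0.4, -0.5, -1.6]
grip_width: 0.0442
finger_force: 30.0
the job is handed in; nothing more can be done
None
```

I handed the job in at 27.4 s: both highlighters and the staple box are in their compartments, and the cap of the bottle beside the ink pad, which undid clockwise, is held level about 6 cm above its mouth (no verdict was returned).

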